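# Check the grinder bearing with the infrared thermometer

### The arm

A 7-joint arm with a two-finger parallel gripper is mounted at the origin on the work surface. World frame = base frame: x ahead of the robot, y to its left, z up, the work surface at z = 0. Lengths are in m, angles in rad, forces in N, time in s.
With the tool pointing down it reaches from about 0.425 to 0.95 m from the base axis. Payload 4.7 kg.
Tool frame: the origin (TCP) lies at the very end of the fingers, on their centre line; the grasp point (between the pads) lies 19 mm behind it; z points along the fingers, y is the line along which they close (so a half turn about z gives the same grasp; the last joint's range is limited). The gripper opens to 87 mm and grips with 3 to 60 N. Pads are 19 mm wide; open, the fingers measure 117 mm over their backs; the gripper's body (75 mm by 190 mm) begins 51 mm behind the grasp point.
Start: joints at [-1.131, 0.469, -0.049, 1.532, 0.024, 1.141, -0.082], TCP at [0.305, 0.602, 0.223] pointing down, gripper open.
Joint ranges: [-2.59, 2.59], [-0.33, 1.99], [-1.39, 1.29], [0.1, 2.45], [-1.04, 4.18], [0.21, 1.99], [-2.66, 2.66]. Speed limits (rad/s): [2.57, 2.57, 3.14, 3.14, 3.14, 3.14, 3.14].

### API

Orientations are given as [roll, pitch, yaw] about the fixed x, y, z axes, in that order (R = Rz(yaw) Ry(pitch) Rx(roll)).
In Python, from bench import arm gives the robot as it stands.
- The arm moves only by the shell command python3 -m creep 'ROWS' [OPENING] [FORCE]. ROWS is JSON, a list of rows, each an object of numbers: "dx", "dy", "dz": the shift along the tool's x, y, z in units of 10 cm (1.0 is 10 cm); "twist": the turn about the tool's z in units of 5 degrees (1.0 is 5 degrees). In form: [{"dx": .., "dy": .., "dz": .., "twist": ..}, ...]. A call has 1 to 20 rows; each row shifts and turns the commanded pose from where the row before left it, along the tool's axes as they then stand; what a row does not reach is not made up. A row lasts 1/10 s, in which the tool goes at most 50 mm and 8.59 degrees, less where a joint would pass 70% of its speed; a pose out of reach is approached as far as the arm can. A call with a number of a shift or a turn outside -1 to 1 is refused whole. A call with a gripper value outside its range is refused whole. OPENING is the opening, from 0 (shut) to 1 (fully open), set as the call begins (- or left out, the last holds). The fingers move at their own pace and stop on an object; FORCE is the grip in N (left out, the last holds). Time passes only in rows, so rows that do not move let the fingers close. It gives the time, the measured TCP pose, the force, the opening and the grip force at its end, in the units of the state.
- arm.sense(): the state, without advancing time (a new reading comes with each control period).
- arm.get_image(name): name is "side" or "top" or "wrist"; returns a dict with "image" (480x640x3 uint8, blue, green, red), "mtx" (3x3 intrinsics, pixels), "dist_coeffs" ([k1, k2, p1, p2, k3] as OpenCV has them; the pictures are not rectified), "R" (3x3) and "t" (3): a world point X has camera coordinates R X + t; the wrist camera has in their place "hand_eye" (4x4, takes a point from camera to tool coordinates, whose origin is the TCP and whose axes are the flange's). Camera axes: x right, y down, z forward; pixel columns grow to the right and rows downward; lengths in m; the calibration is good to about 2 mm. A picture is of the moment at which its call begins: read the wrist's pose just before it. There is no depth.
- arm.finish_job(): hands the job in; it is judged then, once.
Trained networks look in a picture, given as the dict that the camera call returned (one of the last four; its "shot" number tells which), for a name from the list of things; names that differ only in an ending like _2 or _b are one class to them, and where a whole thing is asked for, a point or a joint stands for the part that bears it (a point fixed in the world has none). Each returns a list of dicts, best first, with "score" (0 to 1); they miss things now and then, are a little off and sometimes report something else, mostly with a low value. They report only what shows in the picture. A call takes as long as a camera call. They do not tell look-alikes from the thing itself.
- arm.cut_out(thing, picture): "mask" (480x640 bool, what is visible of it) and "point" ([column, row] in pixels, amid what is visible of it).
The state is a dict: "t": time; "q": joint angles; "dq": joint speeds; "effort": joint torques, N m; "tcp_pos": TCP position; "ee_rot": TCP orientation; "contact_force": force on the tool from outside, world axes, zero at the start; "moment": the same for the moment, N m; "finger_gap": opening from 0.0 (shut) to 1.0 (fully open); "gripper_force": force on a finger pad.
Only numpy, scipy, OpenCV 4.12 (cv2) and the standard library are available. Lean on these libraries where they do the work, as an engineer would, in place of code of your own. Each camera call takes 0.05 s, during which the arm holds its last target. There are 200 camera calls.

### The job

First slide the grinder's shutter fully open by its tab. Then take the infrared thermometer from its tray, aim it squarely at the middle of the steel bearing cap that the shutter covered, with the lens about 8 cm from the cap, and hold it still there for a good second and a half. Finally lay the thermometer gently back in its tray, underside down, leaving the shutter open and the jar standing.

Things in the scene. Friction and masses are not known exactly. Their poses are not given: they have to be found in the camera images.
- grinder: cream cast grinder head fixed to the bench, 240 mm wide, 141 high; wheel hood on its -y end, 170 high; black motor behind. Origin on the bench under the middle of the bearing cap; own x points back into the machine, y along its front to the left as the robot sees it, z up. Its front slopes back at 45 degrees, so it looks up and to own -x
- cap (a point): centre of the outer face of the round steel bearing cap, 44 mm in diameter, 10 mm proud of the sloped front, 102 mm above the bench, 7 mm to -x of the grinder's origin. Own x points straight out of the cap: to grinder -x and 45 degrees up; y is level. Wholly or partly hidden by the shutter at the start
- shutter (a joint): slide of the aluminium shutter leaf (85 mm wide, lying along the sloped face 5 mm clear of the cap): 0 m = closed, centred over the cap; 0.10 m = fully open at its stop, towards grinder +y. Starts between 0 and 0.03. Stays where it is left; about 2 N moves it
- shutter_tab (a point): middle of the top of the shutter's upright aluminium tab, 195 mm above the bench, 24 mm to +x of the grinder's origin. The tab is 24 mm deep (grinder x), 14 mm wide (grinder y, the sliding direction); its upper 45 mm stand clear of the machine, with free room on both sides. Moves with the shutter; push it on its side face
- wand: handheld infrared thermometer, grey plastic, 180 g, 172 mm long, 65 high: straight handle 30 mm wide, 34 high along own x (from -75 to +40 mm), then a raised neck and a barrel head 34 mm in diameter that looks to own +x and 45 degrees down. Origin on the underside of the handle, on its middle line; z up as it lies in its tray
- handle (a point): point to grip the handle: x = -10 mm, z = 24 mm from the thermometer's origin, on its middle line; pinch across own y (30 mm wide) from above
- lens (a point): centre of the lens face at the end of the barrel: x = 85 mm, z = 18 mm from the thermometer's origin. Own x is the line of sight, forwards and 45 degrees down from the handle; y is level. With the handle level and heading along grinder +x, the line of sight can meet the cap squarely
- tray: open black plastic tray fixed on the bench, 250 x 170 mm (own x, y), walls 22 mm high and 5 thick, floor 5 thick. Origin on the bench under its centre. It stands on the left or the right of the bench; the thermometer lies flat in it near the middle, pointing roughly along tray +x, its underside 5 mm above the bench
- jar: loose clear jar with a steel lid, radius 30, height 100 mm, standing on the bench; origin at the centre of its underside. Must not be knocked over.
Not all that is in view belongs to the job. Leave any purple look-alike of the wand alone.

How it is judged:
On the way, in this order (a step that is already met when the one before it is completed fails the run):
1. the shutter is slid fully open (value of joint shutter above 0.09 m), for 0.2 s.
2. the thermometer is held still, aimed squarely at the middle of the bearing cap from 4 to 12 cm away, for 1.2 s (x of cap in the frame of lens between 0.04 and 0.12 m and y of cap in the frame of lens between -0.016 and 0.016 m and z of cap in the frame of lens between -0.016 and 0.016 m and angle between the x axis of lens and the x axis of cap, either way round below 0.3 rad and value of joint shutter above 0.09 m and linear speed of wand below 0.03 m/s and angular speed of wand below 0.2 rad/s), for 1.2 s.
At the end, for the whole second after the job is handed in: The shutter is still open (joint above 0.09 m) and the thermometer lies released and at rest in its tray, flat on its underside (tilt under 0.08 rad, underside less than 10 mm above the bench), its origin within 60 mm of the tray's centre along each tray axis (value of joint shutter above 0.09 m and x of wand in the frame of tray between -0.06 and 0.06 m and y of wand in the frame of tray between -0.06 and 0.06 m and z of wand in the frame of tray below 0.01 m and angle between wand's own z axis and vertical below 0.08 rad and linear speed of wand below 0.02 m/s and contact force between the fingers and wand below 0.1 N); the robot touches nothing.
It fails at once if the jar is knocked over (angle between jar's own z axis and vertical above 0.5 rad).
It fails at once if the thermometer is dropped (from more than about 3 cm) (contact force between the fingers and wand below 0.1 N and linear speed of wand above 0.8 m/s).
It also fails if it takes over 72 s, if anything falls off the work surface, if the arm or the gripper's body presses on something with over 40 N, if the wrist force passes 120 N, or if a joint passes its speed limit or range.

## Working session

There is one attempt and no reset: what is moved stays moved. The work goes in short steps, Python scripts to look and compute and a shell command to move; the robot and the scene stay as the last step left them, time stands still between calls to the robot, and variables do not carry over. Pictures are saved under pics/ and viewed, at most 12 in all, crops included, and the job is handed in when it is done.

```bash
ls; mkdir -p pics; python3 - <<'E'
from bench import arm
import cv2,numpy as np
s=arm.sense();print(s['t'],s['tcp_pos'],s['ee_rot'],s['finger_gap'])
for n in ['side','top']:
    p=arm.get_image(n);cv2.imwrite(f'pics/{n}0.png',p['image'])
    print(n,p['mtx'].tolist() if hasattr(p['mtx'],'tolist') else p['mtx'],p['dist_coeffs'],np.round(p['R'],3).tolist(),p['t'])
    for th in ['grinder','shutter','shutter_tab','wand','tray','jar','handle','lens']:
        for d in arm.cut_out(th,p)[:2]:
            m=np.array(d['mask']);ys,xs=np.nonzero(m)
            print(th,round(d['score'],2),d['point'],m.sum(),(xs.min(),xs.max(),ys.min(),ys.max()) if len(xs) else '')
E
```

```text
pics
0.0 [0.30466501 0.60165624 0.22148763] [-3.13964387e+00  9.08936241e-05  2.67291935e+00] 1.0009145686029624
side [[470.2603801853389, 0.0, 318.38695025292265], [0.0, 470.2603801853389, 248.45967108064795], [0.0, 0.0, 1.0]] [-0.06965042  0.          0.          0.          0.        ] [[0.943, -0.333, 0.002], [-0.188, -0.538, -0.822], [0.274, 0.774, -0.57]] [-0.34749891  0.24585865  1.20091982]
grinder 0.72 [298.1, 235.3] 567 (np.int64(274), np.int64(322), np.int64(222), np.int64(246))
grinder 0.71 [429.8, 273.2] 8467 (np.int64(371), np.int64(493), np.int64(224), np.int64(316))
shutter 0.62 [403.0, 264.1] 820 (np.int64(384), np.int64(420), np.int64(238), np.int64(285))
shutter_tab 0.88 [402.6, 262.2] 837 (np.int64(383), np.int64(420), np.int64(238), np.int64(284))
wand 0.84 [260.5, 205.9] 479 (np.int64(239), np.int64(282), np.int64(193), np.int64(214))
wand 0.83 [294.6, 235.4] 575 (np.int64(274), np.int64(322), np.int64(221), np.int64(246))
tray 0.68 [293.9, 241.7] 1952 (np.int64(255), np.int64(341), np.int64(217), np.int64(259))
jar 0.81 [324.5, 261.6] 629 (np.int64(315), np.int
[... 1172 characters left out ...]
4.3] 857 (np.int64(133), np.int64(150), np.int64(223), np.int64(287))
wand 0.67 [233.7, 233.7] 816 (np.int64(226), np.int64(242), np.int64(201), np.int64(265))
tray 0.8 [227.2, 234.5] 5068 (np.int64(197), np.int64(266), np.int64(187), np.int64(281))
jar 0.87 [311.8, 227.9] 453 (np.int64(299), np.int64(322), np.int64(216), np.int64(239))
handle 0.8 [234.5, 234.7] 815 (np.int64(226), np.int64(242), np.int64(201), np.int64(265))
handle 0.8 [248.1, 331.5] 890 (np.int64(216), np.int64(281), np.int64(318), np.int64(340))
lens 0.87 [248.2, 329.9] 853 (np.int64(216), np.int64(280), np.int64(317), np.int64(341))
lens 0.76 [141.1, 258.0] 923 (np.int64(133), np.int64(151), np.int64(223), np.int64(287))
```

View pics/side0.png

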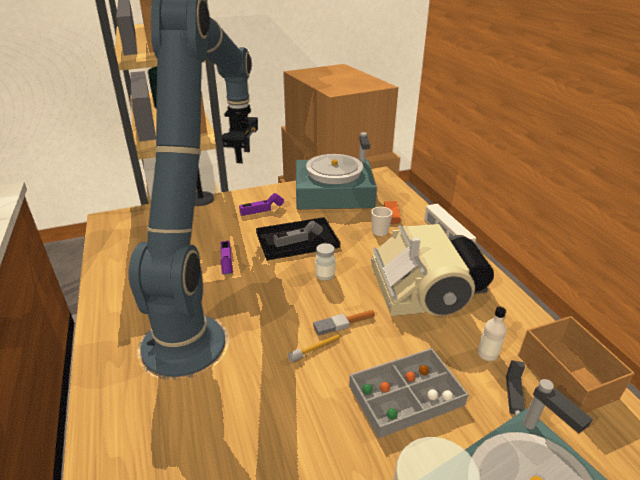

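View pics/top0.png

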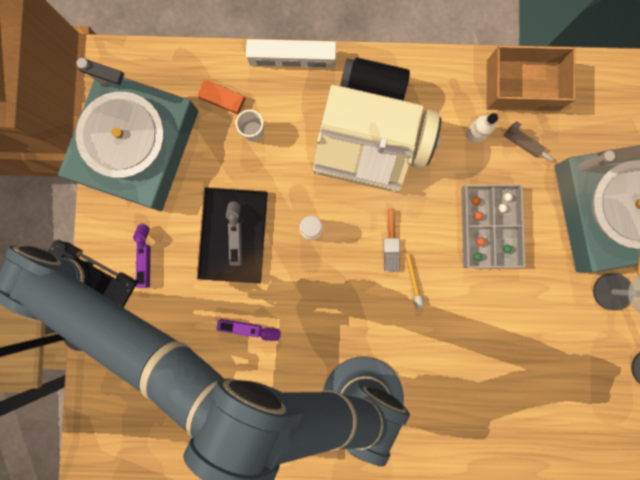

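The side view shows the real grey wand in the black tray at (296,236), the jar at (325,262) and the grinder with its tab near (410,240). In the top view the tray is at (233,234), the jar at (311,228) and the tab near (383,145). The purple items at (141,255) and (248,330) are decoys.

```bash
cat > h.py <<'E'
import numpy as np,cv2
from scipy.spatial.transform import Rotation as Ro
from bench import arm
def tool(s=None):
    s=s or arm.sense();return Ro.from_euler('xyz',s['ee_rot']).as_matrix(),np.array(s['tcp_pos'])
def shot(n):
    R,t=tool();p=arm.get_image(n)
    if n=='wrist':
        H=np.array(p['hand_eye']);Rc=R@H[:3,:3];tc=R@H[:3,3]+t
        p['Rw'],p['c']=Rc,tc
    else:
        p['Rw']=np.array(p['R']).T;p['c']=-p['Rw']@np.array(p['t'])
    return p
def rays(p,uv):
    u=cv2.undistortPoints(np.float64(uv).reshape(-1,1,2),np.array(p['mtx']),np.array(p['dist_coeffs'])).reshape(-1,2)
    return np.c_[u,np.ones(len(u))]@p['Rw'].T
def onz(p,uv,z):
    d=rays(p,uv);return p['c']+d*((z-p['c'][2])/d[:,2])[:,None]
def proj(p,X):
    Rc=p['Rw'].T;return cv2.projectPoints(np.float64(X).reshape(-1,3),cv2.Rodrigues(Rc)[0],-Rc@p['c'],np.array(p['mtx']),np.array(p['dist_coeffs']))[0].reshape(-1,2)
def go(xyz,yaw=None):
    "tool-frame units for world goal, from now; yaw goal of tool: twist first then shift"
    R,t=tool();d=np.array(xyz)-t
    y0=arm.sense()['ee_rot'][2];tw=0
    if yaw is not None:
        tw=-((yaw-y0+np.pi/2)%np.pi-np.pi/2);R2=R@Ro.from_euler('z',tw).as_matrix()
    else:R2=R
    print('twist units',round(np.degrees(tw)/5,2),'shift before twist',np.round(R.T@d*10,3),'after',np.round(R2.T@d*10,3))
E
python3 - <<'E'
from h import *
p=shot('top');s=shot('side')
for th,z,i in [('wand',.03,1),('tray',.02,0),('jar',.1,0),('shutter_tab',.1,0)]:
    for d in arm.cut_out(th,p)[:3]:
        m=np.uint8(d['mask']);c,(w,h),a=cv2.minAreaRect(cv2.findNonZero(m))
        b=cv2.boxPoints((c,(w,h),a));print(th,round(d['score'],2),onz(p,[c],z).round(3),np.round(onz(p,b,z)[:,:2],3).tolist())
print('tab',onz(p,[(383,145)],.195))
a=cv2.resize(p['image'][50:200,290:450],None,fx=5,fy=5,interpolation=2)[:590]
a=cv2.resize(p['image'][80:200,300:450],(750,600),interpolation=cv2.INTER_CUBIC);cv2.imwrite('pics/gt.png',a)
go((.55,.2,.35),-np.pi/2)
E
```

```text
wand 0.84 [[0.36  0.597 0.03 ]] [[0.443, 0.628], [0.447, 0.585], [0.277, 0.565], [0.273, 0.608]]
wand 0.8 [[0.174 0.307 0.03 ]] [[0.169, 0.394], [0.206, 0.388], [0.179, 0.22], [0.141, 0.227]]
wand 0.63 [[0.426 0.355 0.03 ]] [[0.51, 0.379], [0.513, 0.345], [0.342, 0.33], [0.339, 0.364]]
tray 0.84 [[0.423 0.363 0.02 ]] [[0.302, 0.455], [0.554, 0.447], [0.545, 0.271], [0.293, 0.281]]
jar 0.9 [[0.441 0.15  0.1  ]] [[0.44, 0.191], [0.482, 0.152], [0.442, 0.109], [0.4, 0.149]]
shutter_tab 0.66 [[ 0.621 -0.014  0.1  ]] [[0.574, 0.04], [0.686, 0.016], [0.667, -0.069], [0.555, -0.044]]
tab [[ 0.63232795 -0.01735506  0.195     ]]
twist units 12.63 shift before twist [-4.003 -2.481 -1.275] after [-4.022  2.451 -1.275]
```

View pics/gt.png

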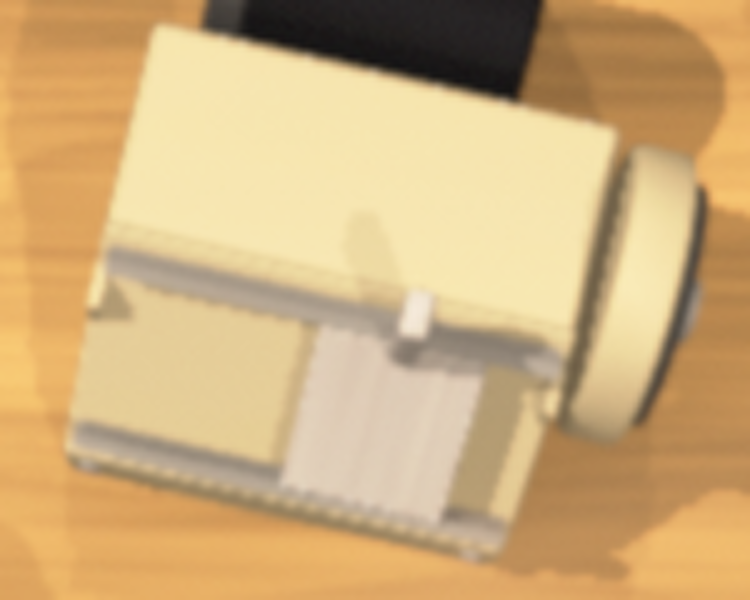

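The tab top shows in the crop at about (418,315), which is (383.6,143) in the full picture. The ridge runs from (155,28) to (615,128), so the grinder is yawed about -10 to -12°.

```bash
python3 - <<'E'
from h import *
p=shot('top')
f=lambda L:[(300+x/5,80+y/5) for x,y in L]
e=onz(p,f([(155,28),(615,128)]),.141);d=e[0]-e[1];g=np.arctan2(-d[0],d[1]);print('yaw',g,np.linalg.norm(d))
t=onz(p,f([(418,315)]),.195)[0];print(t)
R=Ro.from_euler('z',g).as_matrix()
go(t+R@[0,-.045,0]+[-.0,0,.105],g)
E
```

```text
yaw -0.1901669641478373 0.2335331610902248
[ 0.63714997 -0.0186596   0.195     ]
twist units -3.19 shift before twist [-5.893 -4.47  -0.775] after [-4.436 -5.919 -0.775]
```

```bash
python3 -m creep '[{"dz":-0.39},{"dz":-0.39},{"dx":-0.368,"dy":-0.279},{"dx":-0.368,"dy":-0.279},{"dx":-0.368,"dy":-0.279},{"dx":-0.368,"dy":-0.279},{"dx":-0.368,"dy":-0.279},{"dx":-0.368,"dy":-0.279},{"dx":-0.368,"dy":-0.279},{"dx":-0.368,"dy":-0.279},{"dx":-0.368,"dy":-0.279},{"dx":-0.368,"dy":-0.279},{"dx":-0.368,"dy":-0.279},{"dx":-0.368,"dy":-0.279},{"dx":-0.368,"dy":-0.279},{"dx":-0.368,"dy":-0.279},{"dx":-0.368,"dy":-0.279},{"dx":-0.368,"dy":-0.279}]' 0 && python3 -m creep '[{"twist":-0.8},{"twist":-0.8},{"twist":-0.8},{"twist":-0.8},{"dx":0}]' 0
python3 - <<'E'
from h import *
g=-.19;go((.637+np.sin(g)*.045,-.0187-.045*np.cos(g),.3),g)
p=shot('wrist');cv2.imwrite('pics/w1.png',p['image']);print(p['c'],p['Rw'].round(2).tolist(),proj(p,[.637,-.0187,.195]))
E
```

```text
twist units -3.2 shift before twist [-5.892 -4.471 -0.775] after [-4.433 -5.92  -0.775]
[0.24153963 0.63368665 0.38460884] [[0.45, 0.86, 0.23], [0.89, -0.44, -0.12], [-0.0, 0.26, -0.97]] [[-48.26665519 764.65287811]]invalid input
```

View pics/w1.png

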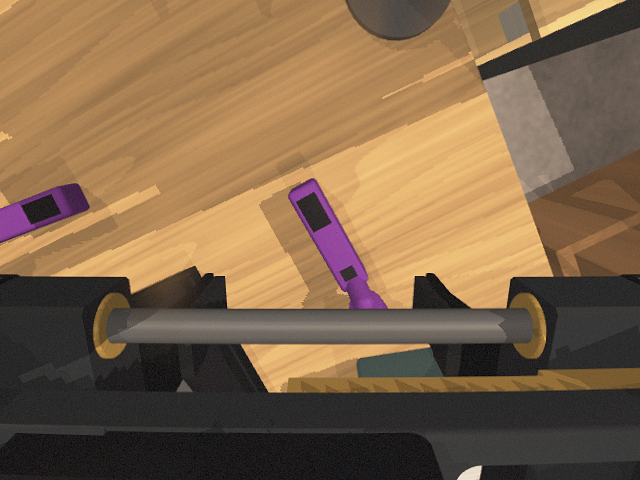

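The wrist picture shows a purple decoy at (330,235), with the fingers at the bottom edge. The arm hasn't moved because the call was refused. The rows may need all four keys, so I'll try that.

```bash
python3 -m creep '[{"dx":0,"dy":0,"dz":-0.39,"twist":-0.8},{"dx":0,"dy":0,"dz":-0.39,"twist":-0.8}]' 0
```

```text
t: 1.5
tcp_pos: [0.3046, 0.6015, 0.3001]
ee_rot: [-3.138, -0.0, 2.815]
contact_force: [-0.2, 0.8, -0.3]
finger_gap: 0.893
gripper_force: 0.0
```

```bash
python3 -m creep '[{"dx":0,"dy":0,"dz":0,"twist":-0.8},{"dx":0,"dy":0,"dz":0,"twist":-0.8},{"dx":-0.26,"dy":-0.35,"dz":0,"twist":0},{"dx":-0.26,"dy":-0.35,"dz":0,"twist":0},{"dx":-0.26,"dy":-0.35,"dz":0,"twist":0},{"dx":-0.26,"dy":-0.35,"dz":0,"twist":0},{"dx":-0.26,"dy":-0.35,"dz":0,"twist":0},{"dx":-0.26,"dy":-0.35,"dz":0,"twist":0},{"dx":-0.26,"dy":-0.35,"dz":0,"twist":0},{"dx":-0.26,"dy":-0.35,"dz":0,"twist":0},{"dx":-0.26,"dy":-0.35,"dz":0,"twist":0},{"dx":-0.26,"dy":-0.35,"dz":0,"twist":0},{"dx":-0.26,"dy":-0.35,"dz":0,"twist":0},{"dx":-0.26,"dy":-0.35,"dz":0,"twist":0},{"dx":-0.26,"dy":-0.35,"dz":0,"twist":0},{"dx":-0.26,"dy":-0.35,"dz":0,"twist":0},{"dx":-0.26,"dy":-0.35,"dz":0,"twist":0},{"dx":-0.26,"dy":-0.35,"dz":0,"twist":0}]' 0
python3 - <<'E'
from h import *
g=-.19;go((.637+np.sin(g)*.045,-.0187-.045*np.cos(g),.3),g)
p=shot('wrist');cv2.imwrite('pics/w2.png',p['image']);print(p['c'],p['Rw'].round(2).tolist(),proj(p,[.637,-.0187,.195]))
E
```

```text
t: 3.3
tcp_pos: [0.6085, -0.0277, 0.3008]
ee_rot: [3.141, 0.0, 2.952]
contact_force: [0.3, -0.0, 0.3]
finger_gap: 0.005
gripper_force: 0.0
twist units 0.01 shift before twist [-0.262 -0.308  0.008] after [-0.263 -0.308  0.008]
[ 0.53864782 -0.01495176  0.46278959] [[0.19, 0.95, 0.26], [0.98, -0.18, -0.05], [-0.0, 0.26, -0.97]] [[339.16990119 270.49316132]]
```

View pics/w2.png

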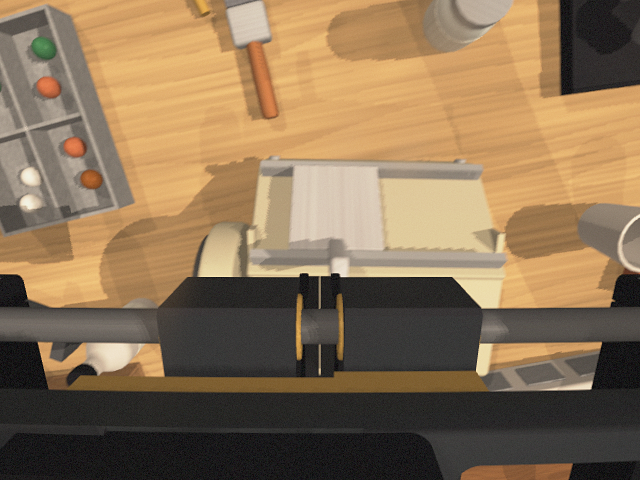

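The tab shows at (340,255), which matches the projected (339,270). Next I'll lower the closed fingers on its -y side.

```bash
python3 -m creep '[{"dx":-0.26,"dy":-0.31,"dz":0,"twist":0},{"dx":0,"dy":0,"dz":0.35,"twist":0},{"dx":0,"dy":0,"dz":0.35,"twist":0},{"dx":0,"dy":0,"dz":0.35,"twist":0},{"dx":0,"dy":0,"dz":0.3,"twist":0},{"dx":0,"dy":0,"dz":0,"twist":0}]' && python3 -m creep '[{"dx":0,"dy":0.12,"dz":0,"twist":0},{"dx":0,"dy":0.12,"dz":0,"twist":0},{"dx":0,"dy":0.12,"dz":0,"twist":0},{"dx":0,"dy":0.12,"dz":0,"twist":0},{"dx":0,"dy":0.12,"dz":0,"twist":0},{"dx":0,"dy":0.12,"dz":0,"twist":0}]'
```

```text
t: 3.95
tcp_pos: [0.6244, -0.0607, 0.1611]
ee_rot: [-3.14, -0.009, 2.952]
contact_force: [-0.9, -0.5, -0.4]
finger_gap: 0.001
gripper_force: 0.0
t: 4.55
tcp_pos: [0.642, 0.01, 0.1664]
ee_rot: [3.142, 0.002, 2.952]
contact_force: [-0.1, -3.4, 1.9]
finger_gap: 0.004
gripper_force: 1.4
```

```bash
python3 -m creep '[{"dx":0,"dy":0.1,"dz":0,"twist":0},{"dx":0,"dy":0.1,"dz":0,"twist":0},{"dx":0,"dy":0.1,"dz":0,"twist":0}]'; python3 -m creep '[{"dx":0,"dy":0.05,"dz":0,"twist":0},{"dx":0,"dy":0.05,"dz":0,"twist":0}]';  python3 -m creep '[{"dx":0,"dy":0.04,"dz":0,"twist":0},{"dx":0,"dy":0.04,"dz":0,"twist":0}]'
```

```text
t: 4.85
tcp_pos: [0.647, 0.0393, 0.1655]
ee_rot: [-3.141, -0.0, 2.952]
contact_force: [0.4, -2.3, 2.1]
finger_gap: 0.003
gripper_force: 1.4
t: 5.05
tcp_pos: [0.6488, 0.0489, 0.1654]
ee_rot: [-3.141, -0.0, 2.952]
contact_force: [2.1, -3.2, 1.1]
finger_gap: 0.005
gripper_force: 1.4
t: 5.25
tcp_pos: [0.6503, 0.0562, 0.1654]
ee_rot: [-3.141, -0.0, 2.951]
contact_force: [1.4, -2.4, 1.0]
finger_gap: 0.004
gripper_force: 1.3
```

```bash
for i in 1; do python3 -m creep '[{"dx":0,"dy":0.05,"dz":0,"twist":0},{"dx":0,"dy":0.05,"dz":0,"twist":0}]';  python3 -m creep '[{"dx":0,"dy":0.04,"dz":0,"twist":0},{"dx":0,"dy":0.04,"dz":0,"twist":0}]'; done
```

```text
t: 5.45
tcp_pos: [0.6516, 0.0624, 0.1654]
ee_rot: [-3.136, -0.001, 2.951]
contact_force: [-1.9, -13.2, 4.9]
finger_gap: 0.006
gripper_force: 7.5
t: 5.65
tcp_pos: [0.6516, 0.0625, 0.1655]
ee_rot: [-3.126, -0.003, 2.945]
contact_force: [-6.6, -24.5, 7.4]
finger_gap: 0.0
gripper_force: 12.7
```

The force rise shows the shutter is at its stop. Now I'll back off, rise and look at the uncovered cap.

```bash
python3 -m creep '[{"dx":0,"dy":-0.25,"dz":0,"twist":0},{"dx":0,"dy":-0.3,"dz":0,"twist":0},{"dx":0,"dy":0,"dz":-0.4,"twist":0},{"dx":0,"dy":0,"dz":-0.45,"twist":0},{"dx":0.3,"dy":0,"dz":-0.3,"twist":0},{"dx":0.3,"dy":0,"dz":0,"twist":0},{"dx":0,"dy":0,"dz":0,"twist":0},{"dx":0,"dy":0,"dz":0,"twist":0}]' 1
python3 - <<'E'
from h import *
import pickle
P={}
for n in ['wrist','top','side']:
    p=shot(n);P[n]=p
pickle.dump(P,open('P1.pkl','wb'))
t=P['top']['image'][80:200,300:450];w=P['wrist']['image']
cv2.imwrite('pics/a3.png',w)
cv2.imwrite('pics/b3.png',np.vstack([cv2.resize(t,(375,300),interpolation=2),cv2.resize(P['side']['image'][215:315,365:490],(375,300),interpolation=2)]))
E
```

```text
t: 6.45
tcp_pos: [0.5837, 0.0328, 0.2804]
ee_rot: [3.14, -0.001, 2.954]
contact_force: [0.5, 0.3, -0.7]
finger_gap: 0.647
gripper_force: 0.0
```

View pics/a3.png

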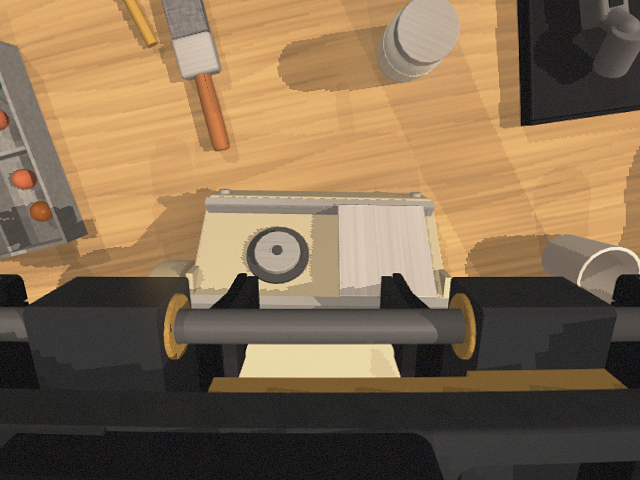

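View pics/b3.png

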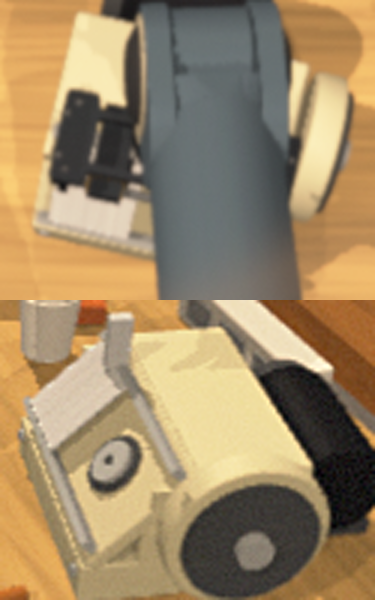

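After opening, the wrist view shows the cap uncovered with its centre dot at (277,250), and the leaf at (387,250). In the side view the dot is at about (401,268). The jar still stands at (425,35) in the wrist view.

```bash
python3 - <<'E'
from h import *
import pickle
P=pickle.load(open('P1.pkl','rb'));w,s=P['wrist'],P['side']
# dark hub dot refine
for n,p,u,r in [('w',w,(277,250),8),('s',s,(401,268),3)]:
    g=cv2.cvtColor(p['image'],6).astype(float)[u[1]-r:u[1]+r+1,u[0]-r:u[0]+r+1]
    k=np.clip(np.percentile(g,60)-25-g,0,None);yy,xx=np.mgrid[-r:r+1,-r:r+1];print(n,u[0]+(k*xx).sum()/k.sum(),u[1]+(k*yy).sum()/k.sum())
uw,us=(277,250),(401.3,268.3)
print('z=.102',onz(w,[uw],.102),onz(s,[us],.102))
a,b=rays(w,[uw])[0],rays(s,[us])[0]
l=np.linalg.lstsq(np.c_[a,-b],s['c']-w['c'],rcond=None)[0];print('tri',w['c']+l[0]*a,s['c']+l[1]*b)
g=cv2.cvtColor(w['image'],6)
L=cv2.createLineSegmentDetector().detect(g[180:310,180:460])[0].reshape(-1,4)+[180,180,180,180]
for x in L:
    if np.hypot(x[2]-x[0],x[3]-x[1])>50:
        for z in (.05,.12):
            q=onz(w,[x[:2],x[2:]],z);d=q[1]-q[0];d*=np.sign(d[1]);print(x.round(0),z,'yaw',np.arctan2(-d[0],d[1]).round(3))
E
```

```text
w 276.5399321064856 249.62837234232626
s 400.77282377919323 267.85350318471336
z=.102 [[ 0.60738049 -0.013045    0.102     ]] [[ 0.60696412 -0.01352519  0.102     ]]
tri [ 0.60747853 -0.01310613  0.10164256] [ 0.60726975 -0.01303608  0.10157332]
[205. 210. 194. 266.] 0.05 yaw 1.114
[205. 210. 194. 266.] 0.12 yaw 1.114
[311. 214. 209. 212.] 0.05 yaw -0.206
[311. 214. 209. 212.] 0.12 yaw -0.206
[422. 206. 339. 204.] 0.05 yaw -0.208
[422. 206. 339. 204.] 0.12 yaw -0.208
[429. 198. 211. 194.] 0.05 yaw -0.206
[429. 198. 211. 194.] 0.12 yaw -0.206
[261. 306. 377. 307.] 0.05 yaw -0.196
[261. 306. 377. 307.] 0.12 yaw -0.196
[233. 190. 311. 190.] 0.05 yaw -0.201
[233. 190. 311. 190.] 0.12 yaw -0.201
[314. 296. 378. 296.] 0.05 yaw -0.185
[314. 296. 378. 296.] 0.12 yaw -0.185
[266. 205. 318. 206.] 0.05 yaw -0.208
[266. 205. 318. 206.] 0.12 yaw -0.208
[206. 204. 264. 205.] 0.05 yaw -0.204
[206. 204. 264. 205.] 0.12 yaw -0.204
[312. 191. 374. 192.] 0.05 yaw -0.209
[312. 191. 374. 192.] 0.12 yaw -0.209
```

```bash
python3 - <<'E'
from h import *
go((.46,.355,.28),.087)
E
```

```text
twist units -3.17 shift before twist [ 1.833e+00  2.941e+00 -1.000e-03] after [ 9.61e-01  3.33e+00 -1.00e-03]
```

```bash
python3 -m creep '[{"dx":0.229,"dy":0.368,"dz":0,"twist":0},{"dx":0.229,"dy":0.368,"dz":0,"twist":0},{"dx":0.229,"dy":0.368,"dz":0,"twist":0},{"dx":0.229,"dy":0.368,"dz":0,"twist":0},{"dx":0.229,"dy":0.368,"dz":0,"twist":0},{"dx":0.229,"dy":0.368,"dz":0,"twist":0},{"dx":0.229,"dy":0.368,"dz":0,"twist":0},{"dx":0.229,"dy":0.368,"dz":0,"twist":0},{"dx":0,"dy":0,"dz":0,"twist":-0.8},{"dx":0,"dy":0,"dz":0,"twist":-0.8},{"dx":0,"dy":0,"dz":0,"twist":-0.8},{"dx":0,"dy":0,"dz":0,"twist":-0.8},{"dx":0,"dy":0,"dz":0,"twist":0},{"dx":0,"dy":0,"dz":0,"twist":0}]' 1
python3 - <<'E'
from h import *
import pickle
P={}
for n in ['wrist','top']:
    p=shot(n);P[n]=p;cv2.imwrite(f'pics/{n}4.png',p['image'])
    for th in ['wand','tray']:
        for d in arm.cut_out(th,p)[:2]:
            m=np.uint8(d['mask']);c,(ww,h),a=cv2.minAreaRect(cv2.findNonZero(m))
            b=cv2.boxPoints((c,(ww,h),a));print(n,th,round(d['score'],2),np.round(b).tolist(),np.round(onz(p,b,.039 if th=='wand' else .022)[:,:2],4).tolist())
pickle.dump(P,open('P2.pkl','wb'))
E
```

```text
t: 8.0
tcp_pos: [0.4603, 0.355, 0.2799]
ee_rot: [-3.141, -0.001, -3.054]
contact_force: [-0.5, 0.1, 0.7]
finger_gap: 1.004
gripper_force: 0.0
wrist wand 0.68 [[308.0, 246.0], [311.0, 86.0], [341.0, 87.0], [338.0, 246.0]] [[0.507, 0.345], [0.3406, 0.3353], [0.3386, 0.3652], [0.5048, 0.3782]]
wrist wand 0.59 [[521.0, 207.0], [536.0, 41.0], [586.0, 46.0], [571.0, 212.0]] [[0.4428, 0.5739], [0.2772, 0.5539], [0.2758, 0.606], [0.4429, 0.6315]]
wrist tray 0.64 [[235.0, 264.0], [265.0, 35.0], [428.0, 57.0], [398.0, 285.0]] [[0.5412, 0.2612], [0.2932, 0.2841], [0.2987, 0.4529], [0.5516, 0.4564]]
top wand 0.85 [[131.0, 224.0], [149.0, 223.0], [152.0, 286.0], [135.0, 287.0]] [[0.4417, 0.627], [0.4456, 0.5806], [0.2776, 0.5629], [0.2738, 0.6089]]
top wand 0.65 [[216.0, 329.0], [219.0, 318.0], [241.0, 323.0], [239.0, 334.0]] [[0.1712, 0.389], [0.2003, 0.3845], [0.1905, 0.3256], [0.1615, 0.3302]]
top tray 0.56 [[196.0, 275.0], [256.0, 186.0], [291.0, 209.0], [231.0, 298.0]] [[0.3099, 0.4519], [0.5559, 0.3027], [0.4962, 0.2067], [0.2516, 0.3564]]
```

View pics/wrist4.png

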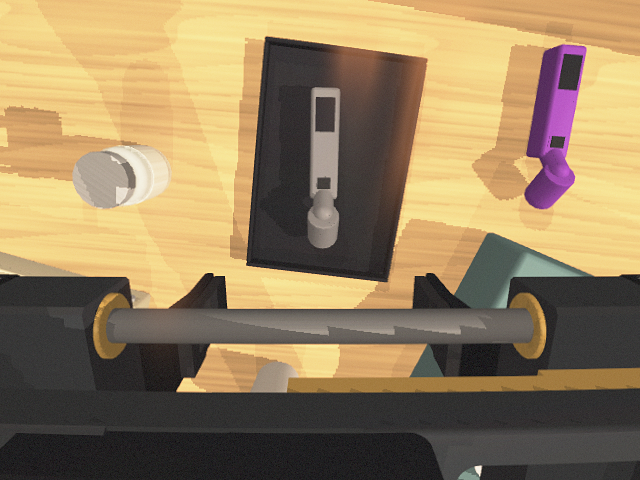

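The grey wand lies in the tray: the handle top spans (312–339, 88) to (310–337, 197) and the head is at (322,228). The jar is upright at (105,180) and a purple decoy is off at (555,125).

```bash
python3 - <<'E'
from h import *
import pickle
P=pickle.load(open('P2.pkl','rb'));w=P['wrist']
q=onz(w,[(312,88.5),(339.5,88.5),(310,196),(337,197)],.039)[:,:2];print(q.round(4))
bk=(q[0]+q[1])/2;fr=(q[2]+q[3])/2;d=fr-bk;a=np.arctan2(d[1],d[0]);print('len',np.hypot(*d),'widths',np.hypot(*(q[0]-q[1])),np.hypot(*(q[2]-q[3])),'yaw',a)
u=d/np.hypot(*d);o=(bk+.075*u+fr-.040*u)/2;h=o-.01*u;print('origin',o,'handle',h)
tr=onz(w,[(265,37),(427,59),(388,282),(247,265)],.022)[:,:2];print('tray',tr.round(4).tolist(),tr.mean(0))
go((*h,.08),a);go((*h,.010),a)
E
```

```text
[[0.3424 0.3364]
 [0.34   0.3639]
 [0.4511 0.3431]
 [0.4497 0.3722]]
len 0.10946463604244006 widths 0.027663446385103534 0.029070969916570193 yaw 0.068743613918003
origin [0.41327324 0.35509975] handle [0.40329686 0.35441286]
tray [[0.2948, 0.284], [0.3009, 0.4518], [0.5484, 0.4439], [0.5416, 0.2755]] [0.42142585 0.36380426]
twist units 0.24 shift before twist [0.564 0.045 2.005] after [0.565 0.033 2.005]
twist units 0.24 shift before twist [0.564 0.045 2.705] after [0.565 0.033 2.705]
```

```bash
python3 -m creep '[{"dx":0.28,"dy":0.02,"dz":0.1,"twist":0.24},{"dx":0.28,"dy":0.015,"dz":0.2,"twist":0},{"dx":0,"dy":0,"dz":0.4,"twist":0},{"dx":0,"dy":0,"dz":0.4,"twist":0},{"dx":0,"dy":0,"dz":0.4,"twist":0},{"dx":0,"dy":0,"dz":0.3,"twist":0},{"dx":0,"dy":0,"dz":0.2,"twist":0},{"dx":0,"dy":0,"dz":0,"twist":0}]' 1 && python3 -c "
from h import *
go((.4033,.3544,.013),.0687)"
```

```text
t: 9.1
tcp_pos: [0.4022, 0.3526, 0.0779]
ee_rot: [-3.138, -0.005, -3.073]
contact_force: [-0.5, -0.3, 0.9]
finger_gap: 0.995
gripper_force: 0.0
twist units 0.0 shift before twist [-0.015  0.02   0.649] after [-0.015  0.02   0.649]
```

```bash
python3 -m creep '[{"dx":-0.01,"dy":0.01,"dz":0.2,"twist":0},{"dx":0,"dy":0,"dz":0.2,"twist":0},{"dx":0,"dy":0,"dz":0.14,"twist":0},{"dx":0,"dy":0,"dz":0.1,"twist":0},{"dx":0,"dy":0,"dz":0,"twist":0},{"dx":0,"dy":0,"dz":0,"twist":0}]' 1 && python3 -m creep '[{"dx":0,"dy":0,"dz":0,"twist":0},{"dx":0,"dy":0,"dz":0,"twist":0},{"dx":0,"dy":0,"dz":0,"twist":0},{"dx":0,"dy":0,"dz":0,"twist":0},{"dx":0,"dy":0,"dz":0,"twist":0},{"dx":0,"dy":0,"dz":0,"twist":0},{"dx":0,"dy":0,"dz":0,"twist":0},{"dx":0,"dy":0,"dz":0,"twist":0},{"dx":0,"dy":0,"dz":0,"twist":0},{"dx":0,"dy":0,"dz":0,"twist":0}]' 0.25 20
```

```text
t: 9.7
tcp_pos: [0.4051, 0.3555, 0.0171]
ee_rot: [3.141, 0.001, -3.073]
contact_force: [-0.0, 0.0, -0.2]
finger_gap: 0.998
gripper_force: 0.0
t: 10.7
tcp_pos: [0.4047, 0.3551, 0.0165]
ee_rot: [3.142, -0.0, -3.073]
contact_force: [0.7, 0.6, 0.1]
finger_gap: 0.341
gripper_force: 20.0
```

The gripper holds the handle, but about 6 mm too high. I'll reopen it a little and regrip lower.

```bash
python3 -m creep '[{"dx":0,"dy":0,"dz":0,"twist":0},{"dx":0,"dy":0,"dz":0,"twist":0},{"dx":0,"dy":0,"dz":0.03,"twist":0},{"dx":0,"dy":0,"dz":0.025,"twist":0},{"dx":0,"dy":0,"dz":0,"twist":0},{"dx":0,"dy":0,"dz":0,"twist":0}]' 0.6 && python3 -m creep '[{"dx":0,"dy":0,"dz":0,"twist":0},{"dx":0,"dy":0,"dz":0,"twist":0},{"dx":0,"dy":0,"dz":0,"twist":0},{"dx":0,"dy":0,"dz":0,"twist":0},{"dx":0,"dy":0,"dz":0,"twist":0},{"dx":0,"dy":0,"dz":0,"twist":0},{"dx":0,"dy":0,"dz":0,"twist":0}]' 0.25 30 && python3 -m creep '[{"dx":0,"dy":0,"dz":-0.1,"twist":0},{"dx":0,"dy":0,"dz":-0.2,"twist":0},{"dx":0,"dy":0,"dz":-0.3,"twist":0},{"dx":0,"dy":0,"dz":-0.4,"twist":0},{"dx":0,"dy":0,"dz":-0.3,"twist":0},{"dx":0,"dy":0,"dz":-0.2,"twist":0},{"dx":0,"dy":0,"dz":0,"twist":0}]'
python3 - <<'E'
from h import *
g=-.205;c=np.array([.6072,-.0131,.102]);t=c+Ro.from_euler('z',g).as_matrix()@[-.0566-.095-.0,0,.0566+.006-.019]
print(t);go(t,g)
E
```

```text
t: 11.3
tcp_pos: [0.4047, 0.355, 0.0108]
ee_rot: [-3.141, -0.0, -3.073]
contact_force: [0.4, 0.4, -0.4]
finger_gap: 0.598
gripper_force: 0.0
t: 12.0
tcp_pos: [0.4048, 0.3551, 0.0111]
ee_rot: [3.141, 0.0, -3.073]
contact_force: [-0.6, -0.2, 1.1]
finger_gap: 0.342
gripper_force: 30.0
t: 12.7
tcp_pos: [0.4062, 0.3565, 0.1645]
ee_rot: [3.137, 0.005, -3.073]
contact_force: [0.1, 0.5, -1.2]
finger_gap: 0.342
gripper_force: 30.0
[0.45877435 0.01776078 0.1456    ]
twist units 3.14 shift before twist [-0.292 -3.416  0.174] after [-1.204 -3.21   0.174]
```

```bash
python3 -m creep '[{"dx":-0.02,"dy":-0.2,"dz":0,"twist":0},{"dx":-0.03,"dy":-0.35,"dz":0,"twist":0},{"dx":-0.03,"dy":-0.4,"dz":0,"twist":0},{"dx":-0.04,"dy":-0.45,"dz":0,"twist":0},{"dx":-0.04,"dy":-0.45,"dz":0,"twist":0},{"dx":-0.04,"dy":-0.45,"dz":0,"twist":0},{"dx":-0.03,"dy":-0.4,"dz":0,"twist":0},{"dx":-0.03,"dy":-0.4,"dz":0,"twist":0},{"dx":-0.02,"dy":-0.2,"dz":0,"twist":0},{"dx":-0.01,"dy":-0.12,"dz":0.05,"twist":0.3},{"dx":0,"dy":0,"dz":0.05,"twist":0.6},{"dx":0,"dy":0,"dz":0.05,"twist":0.7},{"dx":0,"dy":0,"dz":0.02,"twist":0.7},{"dx":0,"dy":0,"dz":0,"twist":0.54},{"dx":0,"dy":0,"dz":0,"twist":0.3},{"dx":0,"dy":0,"dz":0,"twist":0},{"dx":0,"dy":0,"dz":0,"twist":0},{"dx":0,"dy":0,"dz":0,"twist":0}]'
python3 - <<'E'
from h import *
import pickle
go((.4588,.0178,.1456),-.205)
P={}
for n in ['side','wrist']:
    p=shot(n);P[n]=p
    for th in ['wand']:
        for d in arm.cut_out(th,p)[:2]: print(n,d['score'],d['point'])
pickle.dump(P,open('P3.pkl','wb'))
g=-.205;Rg=Ro.from_euler('z',g).as_matrix();s=P['side'];R,t=tool()
H=t+[0,0,.018]-Rg@[-.0015,0,0];O=H+Rg@[.01,0,-.024]
im=s['image'].copy();x0,y0=300,190
big=cv2.resize(im[y0:y0+120,x0:x0+160],(800,600),interpolation=2)
for X in [[-.075,0,.034],[.04,0,.034],[-.075,0,0],[.04,0,0],[.085,0,.018]]:
    q=proj(s,O+Rg@X)[0];cv2.circle(big,(int((q[0]-x0)*5),int((q[1]-y0)*5)),5,(0,0,255),1)
q=proj(s,[.6072,-.0131,.102])[0];cv2.circle(big,(int((q[0]-x0)*5),int((q[1]-y0)*5)),5,(0,255,0),1)
cv2.imwrite('pics/hold.png',big)
E
```

```text
t: 14.5
tcp_pos: [0.4571, 0.0161, 0.1439]
ee_rot: [3.142, -0.0, 2.937]
contact_force: [0.2, -0.2, -0.7]
finger_gap: 0.34
gripper_force: 30.0
twist units 0.0 shift before twist [-0.013  0.02  -0.017] after [-0.013  0.02  -0.017]
side 0.8 [259.1, 208.7]
side 0.73 [225.9, 256.0]
wrist 0.92 [319.4, 242.3]
```

View pics/hold.png

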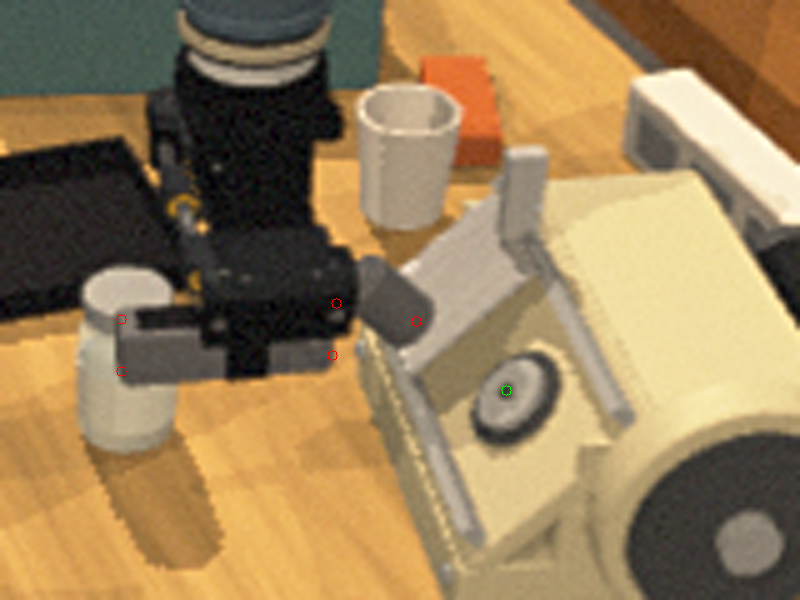

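The handle and barrel agree with the predicted points, with the lens at (417,321) in the crop and the cap marker on the cap's centre at (506,390). The wand is level. I'll make a small correction and then hold still.

```bash
Z='{"dx":0,"dy":0,"dz":0,"twist":0}'; python3 -m creep '[{"dx":-0.013,"dy":0.02,"dz":-0.017,"twist":0},{"dx":0,"dy":0,"dz":0,"twist":0},{"dx":0,"dy":0,"dz":0,"twist":0},{"dx":0,"dy":0,"dz":0,"twist":0},{"dx":0,"dy":0,"dz":0,"twist":0},{"dx":0,"dy":0,"dz":0,"twist":0},{"dx":0,"dy":0,"dz":0,"twist":0},{"dx":0,"dy":0,"dz":0,"twist":0},{"dx":0,"dy":0,"dz":0,"twist":0},{"dx":0,"dy":0,"dz":0,"twist":0},{"dx":0,"dy":0,"dz":0,"twist":0},{"dx":0,"dy":0,"dz":0,"twist":0},{"dx":0,"dy":0,"dz":0,"twist":0},{"dx":0,"dy":0,"dz":0,"twist":0},{"dx":0,"dy":0,"dz":0,"twist":0},{"dx":0,"dy":0,"dz":0,"twist":0},{"dx":0,"dy":0,"dz":0,"twist":0},{"dx":0,"dy":0,"dz":0,"twist":0},{"dx":0,"dy":0,"dz":0,"twist":0},{"dx":0,"dy":0,"dz":0,"twist":0}]'
python3 - <<'E'
from h import *
import pickle
# wrist check: where predicted points fall vs the wand mask
w=pickle.load(open('P3.pkl','rb'))['wrist']
d=arm.sense();print(d['tcp_pos'],np.abs(d['dq']).max())
g=-.205;Rg=Ro.from_euler('z',g).as_matrix()
p=shot('wrist');R,t=tool();O=t+[0,0,.018]+Rg@[.0115,0,-.024]
print('pred back/front',proj(p,O+(Rg@np.array([[-.075,0,.034],[.04,0,.034]]).T).T))
m=np.array(arm.cut_out('wand',p)[0]['mask']);ys,xs=np.nonzero(m);print(xs.min(),xs.max(),ys.min(),ys.max())
cv2.imwrite('pics/w5.png',p['image'])
E
```

```text
t: 16.7
tcp_pos: [0.4589, 0.0176, 0.1457]
ee_rot: [3.141, 0.0, 2.936]
contact_force: [-0.4, -0.2, -2.4]
finger_gap: 0.344
gripper_force: 30.0
[0.45889212 0.01761085 0.14573223] 0.0015018236836994712
pred back/front [[321.17965351 159.14255733]
 [321.14681591 431.18426648]]
278 361 149 377
```

View pics/w5.png

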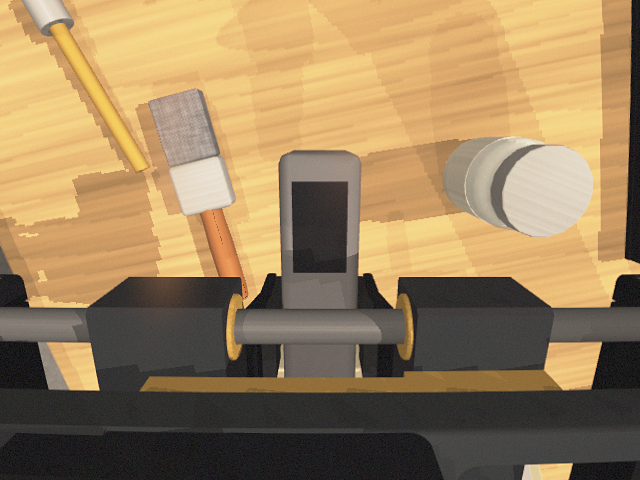

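The wand is straight in the grip (columns 278–361) with its back edge at row 150, within 4 mm of prediction, and it was held for over 2 s. The jar is upright at (520,185). Next I'll return it to the tray.

```bash
python3 -m creep '[{"dx":0.05,"dy":0,"dz":-0.1,"twist":-0.3},{"dx":0,"dy":0,"dz":-0.1,"twist":-0.6},{"dx":0,"dy":0,"dz":0,"twist":-0.7},{"dx":0,"dy":0,"dz":0,"twist":-0.7},{"dx":0,"dy":0,"dz":0,"twist":-0.54},{"dx":0.02,"dy":0.1,"dz":0,"twist":-0.3},{"dx":0.02,"dy":0.2,"dz":0,"twist":0},{"dx":0.03,"dy":0.35,"dz":0,"twist":0},{"dx":0.03,"dy":0.4,"dz":0,"twist":0},{"dx":0.04,"dy":0.45,"dz":0,"twist":0},{"dx":0.04,"dy":0.45,"dz":0,"twist":0},{"dx":0.04,"dy":0.45,"dz":0,"twist":0},{"dx":0.03,"dy":0.4,"dz":0,"twist":0},{"dx":0.02,"dy":0.3,"dz":0,"twist":0},{"dx":0.02,"dy":0.2,"dz":0,"twist":0},{"dx":0,"dy":0.1,"dz":0,"twist":0},{"dx":0,"dy":0,"dz":0,"twist":0},{"dx":0,"dy":0,"dz":0,"twist":0}]' && python3 -c "
from h import *
go((.409,.357,.06),.0687);go((.409,.357,.0115),.0687)"
```

```text
t: 18.6
tcp_pos: [0.402, 0.3547, 0.1657]
ee_rot: [-3.141, -0.0, -3.074]
contact_force: [0.2, -0.2, -1.7]
finger_gap: 0.342
gripper_force: 30.0
twist units -0.01 shift before twist [-0.071  0.019  1.057] after [-0.071  0.019  1.057]
twist units -0.01 shift before twist [-0.071  0.02   1.542] after [-0.071  0.02   1.542]
```

```bash
python3 -m creep '[{"dx":-0.07,"dy":0.02,"dz":0.1,"twist":0},{"dx":0,"dy":0,"dz":0.25,"twist":0},{"dx":0,"dy":0,"dz":0.3,"twist":0},{"dx":0,"dy":0,"dz":0.25,"twist":0},{"dx":0,"dy":0,"dz":0.2,"twist":0},{"dx":0,"dy":0,"dz":0.15,"twist":0},{"dx":0,"dy":0,"dz":0.1,"twist":0},{"dx":0,"dy":0,"dz":0.07,"twist":0},{"dx":0,"dy":0,"dz":0.04,"twist":0},{"dx":0,"dy":0,"dz":0,"twist":0},{"dx":0,"dy":0,"dz":0,"twist":0},{"dx":0,"dy":0,"dz":0,"twist":0}]'
```

```text
t: 19.8
tcp_pos: [0.4092, 0.3588, 0.0204]
ee_rot: [3.141, 0.001, -3.073]
contact_force: [0.5, -0.2, -1.9]
finger_gap: 0.343
gripper_force: 30.0
```

```bash
python3 -m creep '[{"dx":0,"dy":0,"dz":0.03,"twist":0},{"dx":0,"dy":0,"dz":0.03,"twist":0},{"dx":0,"dy":0,"dz":0,"twist":0},{"dx":0,"dy":0,"dz":0,"twist":0}]'; python3 -m creep '[{"dx":0,"dy":0,"dz":0.015,"twist":0},{"dx":0,"dy":0,"dz":0.015,"twist":0},{"dx":0,"dy":0,"dz":0,"twist":0},{"dx":0,"dy":0,"dz":0,"twist":0}]'
```

```text
t: 20.2
tcp_pos: [0.4087, 0.3584, 0.0136]
ee_rot: [-3.142, -0.0, -3.073]
contact_force: [0.1, 0.4, -1.1]
finger_gap: 0.342
gripper_force: 30.0
t: 20.6
tcp_pos: [0.4089, 0.3585, 0.0111]
ee_rot: [3.141, 0.0, -3.073]
contact_force: [-0.8, -1.3, 3.6]
finger_gap: 0.341
gripper_force: 30.0
```

The wand is touching the tray floor. I'll release it partway first, then open fully and rise.

```bash
python3 -m creep '[{"dx":0,"dy":0,"dz":0,"twist":0},{"dx":0,"dy":0,"dz":0,"twist":0},{"dx":0,"dy":0,"dz":0,"twist":0},{"dx":0,"dy":0,"dz":0,"twist":0},{"dx":0,"dy":0,"dz":0,"twist":0}]' 0.7 && python3 -m creep '[{"dx":0,"dy":0,"dz":-0.1,"twist":0},{"dx":0,"dy":0,"dz":-0.2,"twist":0},{"dx":0,"dy":0,"dz":-0.4,"twist":0},{"dx":0,"dy":0,"dz":-0.4,"twist":0},{"dx":0,"dy":0,"dz":-0.4,"twist":0},{"dx":0,"dy":0,"dz":-0.4,"twist":0},{"dx":-0.3,"dy":0,"dz":-0.4,"twist":0},{"dx":-0.3,"dy":0,"dz":-0.2,"twist":0},{"dx":0,"dy":0,"dz":0,"twist":0},{"dx":0,"dy":0,"dz":0,"twist":0},{"dx":0,"dy":0,"dz":0,"twist":0}]'
python3 - <<'E'
from h import *
w,s=shot('wrist'),shot('side')
cv2.imwrite('pics/end.png',np.vstack([w['image'][:270],cv2.resize(s['image'][190:320,230:500],(640,308),interpolation=2)]))
d=[d for d in arm.cut_out('wand',w)]
for x in d[:2]:
    ys,xs=np.nonzero(x['mask']);print(x['score'],xs.min(),xs.max(),ys.min(),ys.max())
E
```

```text
t: 21.1
tcp_pos: [0.4088, 0.3584, 0.0107]
ee_rot: [3.142, -0.0, -3.073]
contact_force: [-0.1, 0.1, -0.1]
finger_gap: 0.669
gripper_force: 0.0
t: 22.2
tcp_pos: [0.467, 0.3622, 0.2597]
ee_rot: [-3.14, -0.003, -3.072]
contact_force: [-0.0, -0.8, -0.1]
finger_gap: 0.701
gripper_force: 0.0
0.65 304 336 81 251
0.61 529 592 26 202
```

View pics/end.png

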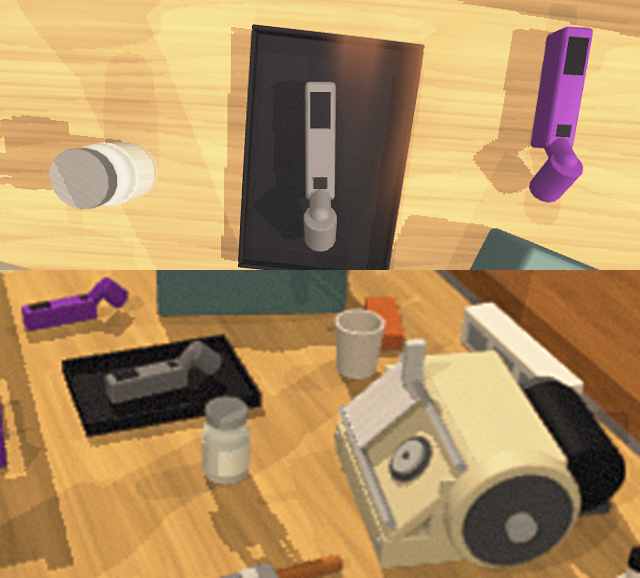

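The wand lies flat in the middle of the tray at (320,165). The jar stands, and the shutter is open with the cap showing at (410,458).

```bash
python3 -c "
from bench import arm
print(arm.finish_job())"
```

```text
the job is handed in; nothing more can be done
None
```

I handed the job in at about 22 s: the shutter was pushed to its stop, the thermometer was held on the cap from about 8 cm for 2 s, then laid flat in its tray with the shutter still open and the jar standing; the hand-in returned no verdict.

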